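# Kit the parts for two prototype boards

### The arm

A 6-joint arm with a two-finger parallel gripper is mounted at the origin on the work surface. World frame = base frame: x ahead of the robot, y to its left, z up, the work surface at z = 0. Lengths are in mm, angles in rad, forces in N, time in s.
With the tool pointing down it reaches from about 300 to 875 mm from the base axis. Payload 4.2 kg.
Tool frame: the origin (TCP) lies at the very end of the fingers, on their centre line; the grasp point (between the pads) lies 19 mm behind it; z points along the fingers, y is the direction in which the jaws open and shut (so a half turn about z gives the same grasp; the last joint's range is limited). The gripper opens to 85 mm and grips with 20 to 120 N. Pads are 22 mm wide; open, the fingers measure 114 mm over their backs; the gripper's body (76 mm by 85 mm) begins 54 mm behind the grasp point. The pads swing forward as they close: fully open they stand 13 mm farther back than shut.
Start: joints at [-1.249, 0.32, 1.565, -0, 1.257, -0.02], TCP at [192.734, -541.752, 231.338] pointing down, gripper open.
Joint ranges: [-3.11, 3.11], [-0.84, 2.01], [0.21, 2.61], [-1.34, 4.49], [0.05, 2.63], [-2.56, 2.56]. Speed limits (rad/s): [2.57, 2.57, 3.14, 3.14, 3.14, 3.14].

### API

Orientations are given as [roll, pitch, yaw] about the fixed x, y, z axes, in that order (R = Rz(yaw) Ry(pitch) Rx(roll)).
In Python, from cell import sensors, cams, ticket gives the robot as it stands.
- The arm moves only by the tool arm_command, never from a script. Its argument "steps" is a list that holds one entry, the list of rows, each a list of 4 numbers: the shift along the tool's x, y, z in cm, then the turn about the tool's z in rad. A call has 1 to 5 rows; each row shifts and turns the commanded pose from where the row before left it, along the tool's axes as they then stand; what a row does not reach is not made up. A row lasts 1/12 s, in which the tool goes at most 41.7 mm and 7.16 degrees, less where a joint would pass 70% of its speed; a pose out of reach is approached as far as the arm can. A call with a gripper value outside its range is refused whole. "grip" is the closure in counts, from 0 (fully open) to 255 (shut), set as the call begins (left out, the last holds). The fingers move at their own pace and stop on an object; "force" is the grip in N (left out, the last holds). Time passes only in rows, so rows that do not move let the fingers close. It gives the time, the measured TCP pose, the force and the opening at its end, in the units of the state.
- sensors.state(): the state, without advancing time (a new reading comes with each control period).
- cams.get_image(name): name is "scene" or "top"; returns (picture, depth): 400x640x3 uint8, blue, green, red; 400x640 float32, mm along the optical axis (not along the pixel's ray), 0 where there is no reading.
- cams.get_calibration(name): a dict with "fx", "fy", "cx", "cy" (pixels), "R" (3x3) and "t" (3): a world point X has camera coordinates R X + t. Camera axes: x right, y down, z forward; pixel columns grow to the right and rows downward; lengths in mm; the calibration is good to about 2 mm. A picture is of the moment at which its call begins. get_calibration takes no time and is no camera call.
- ticket.finish_job(): hands the job in, once; it reports no verdict.
The state is a dict: "t": time; "q": joint angles; "qd": joint speeds; "joint_efforts": joint torques, N m; "tcp_pos": TCP position; "tcp_rot": TCP orientation; "wrist_force": force on the tool from outside, world axes, zero at the start; "wrist_torque": the same for the moment, N m; "gripper_width": opening from 0.0 (shut) to 1.0 (fully open).
Only numpy, scipy, OpenCV 4.12 (cv2) and the standard library are available. Lean on these libraries where they do the work, as an engineer would, in place of code of your own. Each camera call takes 0.05 s, during which the arm holds its last target. There are 200 camera calls.

### The job

Make up the two build kits from the parts in the stock tray. In the kit tray with three cut-outs put the transformer, the large capacitor and the tall heatsink; in the kit tray with two cut-outs put the ring choke and the short heatsink: each stands upright on the bottom of the cut-out of its own shape (transformer in the big rectangle, capacitor or choke in the round one, heatsink in the narrow slot). Set the parts down, do not drop them, and leave the small capacitor and the terminal block where they stand in stock.

Things in the scene. Friction and masses are not known exactly. Their poses are not given: they have to be found in the camera images.
- transformer: Small mains transformer, stands upright: grey laminated iron core 48 (x) x 20 (y) x 40 high, across it a copper and yellow winding with black bobbin flanges, 34 (x) x 40 (y), from 7 to 33 mm height, and a black foot 48 x 40 x 4 mm. 0.24 kg. The two flat ends of the core (48 mm apart along x, 20 mm wide, full height) are the place to grip. Origin: centre of its underside; z up. 
- tall_heatsink: Bright aluminium extruded heatsink standing on end, vertical fins on both sides of a web: 42 (x) x 25 (y) x 63.5 mm high. Same outline as the short one, only taller. 0.075 kg. Grip across x (flat end fins) or across y (fin tips). Origin: centre of its underside; z up. 
- short_heatsink: Bright aluminium extruded heatsink standing on end: 42 (x) x 25 (y) x 38 mm high, same outline as the tall one. 0.045 kg. Origin: centre of its underside; z up. 
- large_capacitor: Large black can capacitor, upright cylinder 35 mm diameter, 50 mm high, light stripe down one side, two round screw terminals 5 mm high on its brown top. 0.075 kg. Origin: centre of its underside; z up. 
- small_capacitor: Small black can capacitor, upright cylinder 22 mm diameter, 40 mm high, two thin terminals on top. Not in either kit: stays where it is. Origin: centre of its underside; z up. 
- choke: Ring choke: a flat copper-wound toroid lying on a round black base, 45 mm outer diameter, 32 mm high in all, hole about 18 mm in the middle. 0.11 kg. Grip across the outside. Origin: centre of its underside; z up. 
- terminal_block: Grey plastic terminal block, 52 (x) x 17 (y) x 22 mm high, a row of five screws on top. Not in either kit: stays where it is. Origin: centre of its underside; z up. 
- stock_tray: Low open light-grey tray on the bench, 270 (x) x 290 (y) mm, walls 3 mm thick and 12 mm high, floor 3 mm thick. The seven parts stand on its floor about 100 mm apart, in any order, at any yaw. It does not move. Origin: centre of its underside, on the bench.
- three_tray: Longer kit tray, fixed, 206 (x) x 90 (y) mm. Black foam, 3 cut-outs on its x axis: rectangle 56 (x) x 66 (y) mm at x = -60 mm (transformer, its 48 mm along tray y); round, 54 mm diameter, at x = +7 mm; slot 42 (x) x 60 (y) mm at x = +67 mm (heatsink, its 42 mm along tray y). Grey cut-out bottoms 4 mm, foam top 14 mm above the bench. Origin: centre of underside, on the bench; left or right of stock.
- two_tray: Shorter kit tray, fixed, 148 (x) x 90 (y) mm. Black foam with 2 cut-outs on its x axis: round, 64 mm diameter, at x = -27 mm; slot 42 (x) x 60 (y) mm at x = +38 mm (heatsink, its 42 mm along tray y). Grey cut-out bottoms 4 mm, foam top 14 mm above the bench. Origin: centre of underside, on the bench; on the other side of the stock tray.
There are look-alikes about, which are no part of the job. Several things look just like the choke: the one meant starts farthest from the robot's base.

How it is judged:
By the outcome, as a careful person would: the job done as asked, in the order asked, and still so for the second after the job is handed in, with the robot touching nothing.
It also fails if it takes over 115 s, if anything falls off the work surface, if the arm or the gripper's body presses on something with over 40 N, if the wrist force passes 120 N, or if a joint passes its speed limit or range.

## Working session

There is one attempt and no reset: what is moved stays moved. The work goes in short steps, Python scripts to look and compute and a tool call to move; the robot and the scene stay as the last step left them, time stands still between calls to the robot, and variables do not carry over. Pictures are saved under pics/ and viewed, about 12 in all and at most 16, crops included, and the job is handed in when it is done.

Besides the shell and the picture viewer there is one more tool, called by a JSON object that holds its "op" and its "data", one argument or row to a line. arm_command: Moves the arm, as the interface text tells. Its arguments: {"type":"object","properties":{"steps":{"type":"array"},"grip":{"type":"number"},"force":{"type":"number"}},"required":["steps"]}

```bash
mkdir -p pics; ls
python3 - <<'E'
from cell import sensors,cams
import cv2,numpy as np
for n in("top","scene"):
    p,d=cams.get_image(n); cv2.imwrite(f"pics/{n}0.png",p); np.save(f"pics/{n}0.npy",d)
    c=cams.get_calibration(n); print(n,c)
print(sensors.state())
E
```

```text
pics
top {'fx': 470.6257043554279, 'fy': 470.6257043554279, 'cx': 313.25930041973584, 'cy': 199.4764618911554, 'R': array([[ 0.00151468, -0.99998303,  0.00562497],
       [-0.99420714, -0.0021104 , -0.1074603 ],
       [ 0.10747035, -0.00542961, -0.99419346]]), 't': array([ -13.50363852,  516.10575791, 1088.50088576])}
scene {'fx': 361.01973631374267, 'fy': 361.01973631374267, 'cx': 317.75247490514295, 'cy': 199.6807058180947, 'R': array([[-0.75622651,  0.65412972,  0.01535505],
       [ 0.48457663,  0.57567013, -0.6586269 ],
       [-0.43966687, -0.49063042, -0.75231299]]), 't': array([ 393.453868  , -236.39865723,  959.70657788])}
{'t': 0.1, 'q': array([-1.24899985e+00,  3.20243299e-01,  1.56557574e+00,  4.29393965e-06,
        1.25740377e+00, -2.00150465e-02]), 'qd': array([-0.00055249, -0.00033726, -0.00484457, -0.00092893,  0.000202  ,
        0.00029371]), 'joint_efforts': array([-9.45263673e-04, -4.16414058e+01, -2.34703517e+01, -1.29422250e-05,
        4.89513404e-03, -1.34893918e-05]), 'tcp_pos': array([ 192.59283893, -541.32478987,  230.55027035]), 'tcp_rot': array([-3.13996291e+00, -3.67072523e-05,  3.41810167e-01]), 'wrist_force': array([-1.05187285,  0.13025747,  0.50609019]), 'wrist_torque': array([-0.01706953,  0.04060474, -0.08336186]), 'gripper_width': 1.0000083548734382}
```

View pics/top0.png

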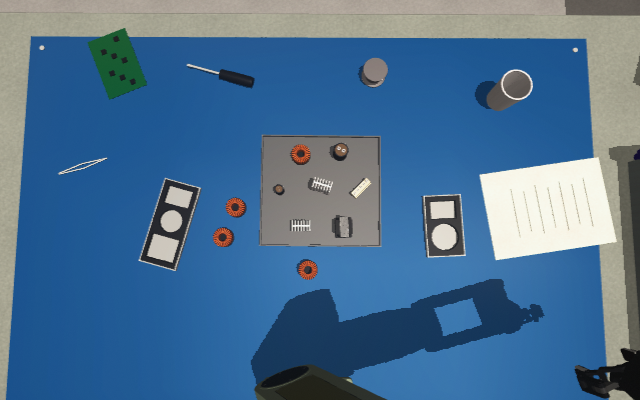

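View pics/scene0.png

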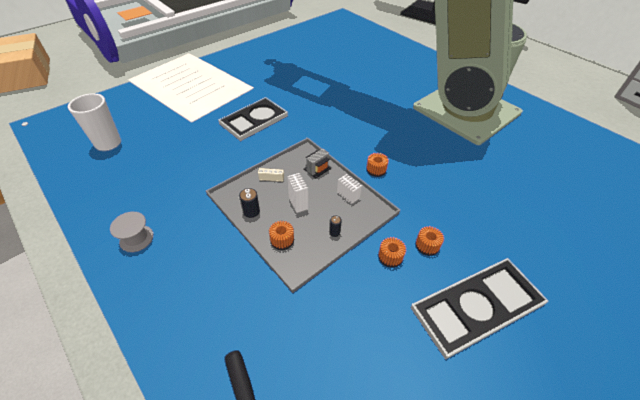

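The top view shows the stock tray at (320,190). In it are the choke (301,154), large capacitor (341,151), tall heatsink (321,185), short heatsink (300,225) and transformer (343,227). The three-tray is at (170,224) and the two-tray at (444,226). Look-alike chokes lie outside the tray at (235,207), (222,237) and (308,269). Next I measure from depth.

```bash
cat > h.py <<'E'
import numpy as np,cv2
from cell import cams,sensors
def cloud(n,d):
    c=cams.get_calibration(n);v,u=np.mgrid[0:400,0:640]
    P=np.stack([(u-c['cx'])/c['fx']*d,(v-c['cy'])/c['fy']*d,d],-1)
    return (P-c['t'])@c['R']   # R^T (P-t)
def ray(n,u,v,z):
    c=cams.get_calibration(n);r=np.array([(u-c['cx'])/c['fx'],(v-c['cy'])/c['fy'],1])@c['R'];o=-c['t']@c['R']
    return o+r*(z-o[2])/r[2]
def look(n,tag):
    p,d=cams.get_image(n);cv2.imwrite(f"pics/{n}{tag}.png",p);np.save(f"pics/{n}{tag}.npy",d);return p,d
E
python3 - <<'E'
from h import *
p=cv2.imread("pics/top0.png");d=np.load("pics/top0.npy");W=cloud("top",d)
print("bench z",np.median(W[300:320,100:200,2]),"stock floor",np.median(W[205:215,310:320,2]))
for nm,(u,v) in dict(choke=(301,154),cap=(341,151),tall=(321,185),short=(300,225),trafo=(343,227),scap=(279,189),term=(361,187),l1=(235,207),l2=(222,237),l3=(308,269)).items():
    w=W[v-18:v+19,u-18:u+19].reshape(-1,3);m=w[:,2]>12
    m8=(W[...,2]>12).astype(np.uint8);n,l=cv2.connectedComponents(m8)
    k=l[v-2:v+3,u-2:u+3].max();q=W[l==k];zt=np.percentile(q[:,2],95);
    tp=q[q[:,2]>zt-5][:,:2].astype(np.float32);r=cv2.minAreaRect(tp)
    print(nm,"top",round(zt,1),"n",len(q),"cen",np.round(r[0],1),"size",np.round(r[1],1),"ang",round(r[2],1),"R",round(float(np.hypot(*r[0])),0))
# tray cutouts by bright grey
hsv=cv2.cvtColor(p,cv2.COLOR_BGR2HSV)
for nm,(a,b) in dict(three=(130,210),two=(415,475)).items():
    m=np.zeros((400,640),np.uint8);s=(hsv[...,2]>150)&(hsv[...,1]<60);m[170:275,a:b]=255*s[170:275,a:b]
    for c in cv2.findContours(m,cv2.RETR_CCOMP,cv2.CHAIN_APPROX_NONE)[0]:
        if cv2.contourArea(c)<60: continue
        z=4 if cv2.contourArea(c)<1500 else 14
        q=np.array([ray("top",*x[0],z)[:2] for x in c],np.float32);r=cv2.minAreaRect(q)
        print(nm,cv2.contourArea(c),np.round(r[0],1),np.round(r[1],1),round(r[2],1))
s=lambda x0,y0,x1,y1,k:cv2.resize(p[y0:y1,x0:x1],None,fx=k,fy=k,interpolation=cv2.INTER_CUBIC)
cv2.imwrite("pics/crop1.png",s(255,130,385,250,4.8))
E
```

```text
bench z 1.3836637574128186 stock floor 4.596395982588016
choke top 39.1 n 265 cen [521.9  16.1] size [252.3  40.6] ang 1.0 R 522.0
cap top 60.0 n 216 cen [524.1 -37.7] size [ 31.7 261.6] ang 69.4 R 525.0
tall top 70.5 n 158 cen [480.9 -11.6] size [ 41.3 164.8] ang 72.5 R 481.0
short top 46.4 n 102 cen [430.2  15.9] size [71.  40.2] ang 3.7 R 431.0
trafo top 47.1 n 325 cen [425.1 -60.8] size [ 43.  115.2] ang 48.5 R 429.0
scap top 47.6 n 81 cen [540.7  68.4] size [18.8 18.2] ang 56.4 R 545.0
term top 29.4 n 152 cen [482.8 -70.8] size [ 15.  215.4] ang 49.4 R 488.0
l1 top 36.3 n 257 cen [457.9  89. ] size [226.  42.] ang 63.8 R 466.0
l2 top 36.3 n 267 cen [422.6 107.1] size [229.3  42.3] ang 87.4 R 436.0
l3 top 5.8 n 241576 cen [523.3 -30.2] size [1619.6  941.1] ang 90.0 R 524.0
three 550.0 [401.6 347.6] [62.5 54.5] 74.6
three 325.0 [465.9 329.6] [48.4 50.2] 46.0
three 354.0 [524.3 313.7] [56.3 40.8] 74.2
two 465.5 [ 429.9 -326.3] [55.5 60.4] 88.5
two 349.5 [ 495.1 -324.5] [40.4 56.6] 2.9
```

View pics/crop1.png

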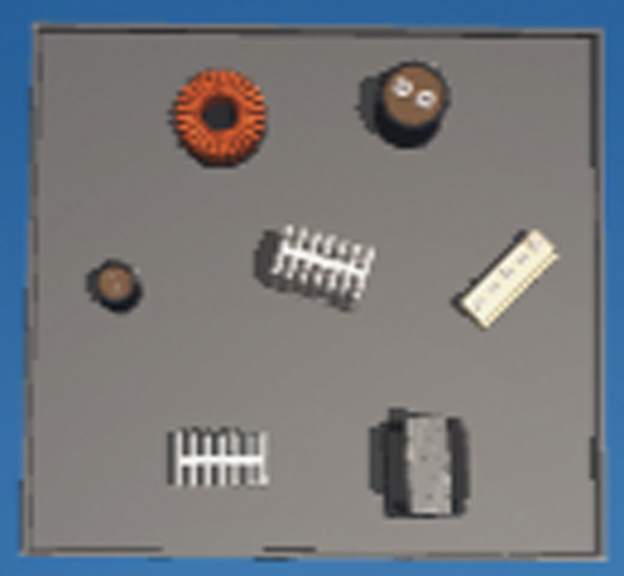

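The crop shows the transformer core running along image-vertical at (343,227). The tall heatsink is tilted about 15° and the short one is almost axis-aligned. Next I take top-face measurements by colour mask and ray.

```bash
cat >> h.py <<'E'
def mask(p,nm,n,u,v,r=20):
    h=cv2.cvtColor(p,cv2.COLOR_BGR2HSV).astype(int);H,S,V=h[...,0],h[...,1],h[...,2]
    m={'choke':(S>140)&((H<16)|(H>172))&(V>70),'cap':(H<20)&(S>60)&(V>50),'tall':(V>135)&(S<60),'short':(V>135)&(S<60),'trafo':(V>108)&(S<60)}[nm]
    o=np.zeros(m.shape,np.uint8);s=np.s_[v-r:v+r,u-r:u+r];o[s]=m[s]*255;return o
def meas(p,nm,n,u,v,z,r=20):
    m=mask(p,nm,n,u,v,r);ys,xs=np.nonzero(m)
    q=np.array([ray(n,x,y,z)[:2] for x,y in zip(xs,ys)],np.float32);R=cv2.minAreaRect(q)
    return m,len(q),np.round(q.mean(0),1),np.round(R[0],1),np.round(R[1],1),round(R[2],1)
E
python3 - <<'E'
from h import *
p=cv2.imread("pics/top0.png");d=np.load("pics/top0.npy")
print("cam",-cams.get_calibration("top")['t']@cams.get_calibration("top")['R'])
M=np.zeros((400,640),np.uint8)
for nm,u,v,z in(("choke",301,154,20),("cap",341,151,53),("tall",321,185,66.5),("short",300,225,41),("trafo",344,227,43)):
    o=meas(p,nm,"top",u,v,z,16);M|=o[0];print(nm,*o[1:])
s=p.copy();s[M>0]=(255,0,255)
a=cv2.resize(np.vstack([s[130:250,255:385]]),None,fx=3,fy=3,interpolation=cv2.INTER_NEAREST)
q=cv2.imread("pics/scene0.png");S=np.zeros((400,640),np.uint8)
for nm,u,v,z in(("choke",281,235,20),("cap",250,193,53),("tall",298,190,66.5),("short",349,188,41),("trafo",318,160,43)):
    o=meas(q,nm,"scene",u,v,z,20 if nm!='cap' else 10);S|=o[0];print("sc",nm,*o[1:])
q2=cv2.resize(q[140:260,230:370],None,fx=3,fy=3,interpolation=cv2.INTER_CUBIC)
cv2.imwrite("pics/masks.png",np.hstack([a,q2]))
E
```

```text
cam [ 396.15491227   -6.50407852 1137.71730336]
choke 237 [628.2  18.5] [627.4  18.4] [44.2 41.1] 0.1
cap 94 [631.4 -76.1] [631.5 -76.2] [25.8 26.3] 89.8
tall 265 [536.7 -40.1] [537.3 -35.9] [57.2 53.3] 89.8
short 700 [450.3  12.3] [456.1  19.4] [72.3 72.2] 0.1
trafo 772 [451.5 -85. ] [451.6 -83.1] [72.1 72.6] 0.1
sc choke 537 [624.9  17.8] [624.3  17.4] [61.  43.2] 59.4Traceback (most recent call last):
  File "<stdin>", line 11, in <module>
  File "h.py", line 18, in meas
    q=np.array([ray(n,x,y,z)[:2] for x,y in zip(xs,ys)],np.float32);R=cv2.minAreaRect(q)
                ~~~^^^^^^^^^
  File "h.py", line 8, in ray
    c=cams.get_calibration(n);r=np.array([(u-c['cx'])/c['fx'],(v-c['cy'])/c['fy'],1])@c['R'];o=-c['t']@c['R']
ValueError: time passes only in moves, steps and waits
```

```bash
python3 - <<'E'
s=open('h.py').read()
s=s.replace("c=cams.get_calibration(n);","c=CAL[n];").replace("def cloud","CAL={n:cams.get_calibration(n) for n in('top','scene')}\ndef cloud",1)
s=s.replace("'tall':(V>135)&(S<60),'short':(V>135)&(S<60),'trafo':(V>108)&(S<60)","'tall':V>T,'short':V>T,'trafo':V>T").replace("m={'ch","T={'tall':150,'short':150,'trafo':135}.get(nm,0);m={'ch")
open('h.py','w').write(s)
E
python3 - <<'E'
from h import *
p=cv2.imread("pics/top0.png");h=cv2.cvtColor(p,cv2.COLOR_BGR2HSV)
print("floor",np.median(h[205:212,310:330].reshape(-1,3),0))
print(h[227,328:360,2]);print(h[212:242,344,2]);print(h[225,285:315,2]);print(h[185,305:338,2])
M=np.zeros((400,640),np.uint8)
for nm,u,v,z in(("choke",301,154,20),("cap",341,151,53),("tall",321,185,66.5),("short",300,225,41),("trafo",344,227,43)):
    o=meas(p,nm,"top",u,v,z,16);M|=o[0];print(nm,*o[1:])
s=p.copy();s[M>0]=(255,0,255)
a=cv2.resize(np.vstack([s[130:250,255:385]]),None,fx=3,fy=3,interpolation=cv2.INTER_NEAREST)
q=cv2.imread("pics/scene0.png")
q2=cv2.resize(q[140:260,230:370],None,fx=3,fy=3,interpolation=cv2.INTER_CUBIC)
cv2.imwrite("pics/masks.png",np.hstack([a,q2]))
E
```

```text
floor [ 13.  18. 138.]
[142 142 143 130  72  71  66  47  59  59  59  83 140 157 157 158 157 158
 153 135 115  61  60  65  99 145 145 145 144 144 145 145]
[141 142 142 141 106 151 155 155 155 145 156 160 156 157 157 157 157 154
 157 158 159 132 159 164 180  53 147 147 147 147]
[134 135 135 134 123  72 130 225 226 231 248 246 246 248 246 246 247 247
 247 247 247 247 247 247 239 157 139 139 140 139]
[130 130 119  70  70  71  87 162 212 108 172 210 109 171 211 102 146 227
 228 234 246 242 231 237 119 141 220 132 133 134 134 134 134]
choke 237 [628.2  18.5] [627.4  18.4] [44.2 41.1] 0.1
cap 94 [631.4 -76.1] [631.5 -76.2] [25.8 26.3] 89.8
tall 127 [549.1 -33.7] [548.6 -32.6] [44.2 24.5] 74.0
short 119 [453.7  14.6] [453.7  16. ] [25.6 42. ] 0.1
trafo 728 [451.4 -85.6] [451.6 -83.1] [72.1 72.6] 0.1
```

View pics/masks.png

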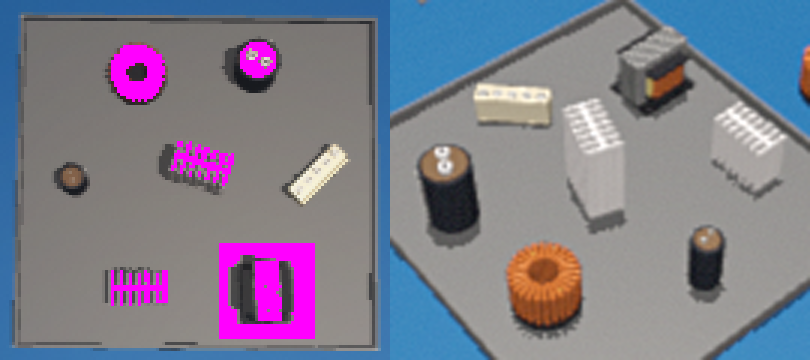

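The masks sit well on the tall and short heatsinks, the choke and the capacitor top. The transformer needs a tighter window (core at columns 340-348, rows 217-236).

Run:
```python
from h import *
p=cv2.imread("pics/top0.png");V=p.max(2)
m=np.zeros(V.shape,np.uint8);m[216:237,338:351]=(V[216:237,338:351]>128)*255
n,l,st,_=cv2.connectedComponentsWithStats(m);k=1+st[1:,4].argmax();ys,xs=np.nonzero(l==k);print(st[k])
for y in range(216,237): print(y,xs[ys==y].min(),xs[ys==y].max(),end='; ')
q=np.array([ray("top",x,y,43)[:2] for x,y in zip(xs,ys)],np.float32);R=cv2.minAreaRect(q);print(R,q.mean(0))
# cut-out rims in the top picture: dark foam boundary -> ellipse/rect centres at z=14
for nm,us in dict(three=(130,210),two=(415,475)).items():
    pass
```

```text
[340 216  11  21 167]
216 345 350; 217 340 347; 218 340 347; 219 340 347; 220 340 347; 221 340 347; 222 340 347; 223 340 347; 224 340 347; 225 340 348; 226 340 347; 227 340 347; 228 340 347; 229 340 348; 230 341 348; 231 341 348; 232 341 348; 233 341 347; 234 341 348; 235 341 348; 236 341 348; ((452.64678955078125, -86.44658660888672), (23.325904846191406, 46.65131759643555), 89.7368392944336) [452.3908  -84.10437]
```

Create go.py:
```python
import sys,numpy as np
from cell import sensors
s=sensors.state();x,y,z,w=map(float,sys.argv[1:5])
p=s['tcp_pos'];yaw=s['tcp_rot'][2];d=np.array([x,y,z])-p
t=-(w-yaw); t=(t+np.pi)%(2*np.pi)-np.pi
c,n=np.cos(yaw),np.sin(yaw);f=lambda c,n:np.round(np.array([d[0]*c+d[1]*n,d[0]*n-d[1]*c,-d[2]])/10,3)
print("t",round(s['t'],2),"pos",np.round(p,1),"yaw",round(yaw,3),"rot",np.round(s['tcp_rot'][:2],3),"F",np.round(s['wrist_force'],1),"grip",round(s['gripper_width'],3),"q6",round(s['q'][5],2))
print("cm now:",f(c,n)," turn",round(t,3)," cm after turn:",f(np.cos(w),np.sin(w)))
```

```text
(no output)
```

{"op": "arm_command", "data": {
  "steps": [
    [[2.65, -2.3, 0, 0], [2.65, -2.3, 0, 0], [2.65, -2.3, 0, 0], [2.65, -2.3, 0, 0], [2.65, -2.3, 0, 0]]
  ],
  "grip": 0
}}

```text
t: 0.52
tcp_pos: [279.3, -387.3, 230.9]
tcp_rot: [-3.141, 0.0, 0.341]
wrist_force: [0.7, -0.5, 0.0]
gripper_width: 1.0
```

{"op": "arm_command", "data": {
  "steps": [
    [[2.65, -2.3, 0, 0], [2.65, -2.3, 0, 0], [2.65, -2.3, 0, 0], [2.65, -2.3, 0, 0], [2.65, -2.3, 0, 0]]
  ]
}}

```text
t: 0.93
tcp_pos: [365.5, -234.5, 231.1]
tcp_rot: [-3.141, 0.0, 0.341]
wrist_force: [1.0, -0.8, -0.6]
gripper_width: 1.001
```

{"op": "arm_command", "data": {
  "steps": [
    [[2.65, -2.3, 0, 0], [2.65, -2.3, 0, 0], [2.65, -2.3, 0, 0], [2.65, -2.3, 0, 0], [2.65, -2.3, 0, 0]]
  ]
}}

```text
t: 1.35
tcp_pos: [451.9, -81.7, 231.1]
tcp_rot: [-3.142, 0.0, 0.342]
wrist_force: [0.1, -1.3, -0.4]
gripper_width: 1.003
```

{"op": "arm_command", "data": {
  "steps": [
    [[0, 0, 1, -0.12], [0, 0, 1, -0.12], [0, 0, 1, -0.12], [0, 0, 1, -0.12], [0, 0, 1, -0.12]]
  ]
}}

```text
t: 1.77
tcp_pos: [451.3, -83.2, 180.5]
tcp_rot: [-3.141, 0.0, 0.948]
wrist_force: [0.3, -0.6, 0.2]
gripper_width: 0.998
```

{"op": "arm_command", "data": {
  "steps": [
    [[0, 0, 1, -0.12], [0, 0, 1, -0.12], [0, 0, 1, -0.12], [0, 0, 1, -0.12], [0, 0, 1, -0.12]]
  ]
}}

```text
t: 2.18
tcp_pos: [451.3, -83.4, 130.6]
tcp_rot: [-3.141, -0.0, 1.548]
wrist_force: [0.3, -0.0, 0.7]
gripper_width: 0.999
```

{"op": "arm_command", "data": {
  "steps": [
    [[0, 0, 1, -0.07], [0, 0, 0, 0], [0, 0, 0, 0]]
  ]
}}

```text
t: 2.43
tcp_pos: [451.1, -83.4, 120.9]
tcp_rot: [-3.14, -0.0, 1.61]
wrist_force: [0.4, -0.1, -0.1]
gripper_width: 1.001
```

```bash
python3 go.py 452.3 -84 16 1.614
```

```text
t 2.43 pos [451.1 -83.4 120.9] yaw 1.61 rot [-3.14 -0.  ] F [ 0.4 -0.1 -0.1] grip 1.001 q6 -0.25
cm now: [-0.065  0.114 10.488]  turn -0.004  cm after turn: [-0.066  0.113 10.488]
```

{"op": "arm_command", "data": {
  "steps": [
    [[-0.1, 0.1, 2.5, 0], [0, 0, 2.5, 0], [0, 0, 2.5, 0], [0, 0, 2.0, 0], [0, 0, 0.95, 0]]
  ]
}}

```text
t: 2.85
tcp_pos: [451.8, -84.3, 15.3]
tcp_rot: [-3.139, -0.001, 1.61]
wrist_force: [0.4, 0.5, 0.6]
gripper_width: 1.002
```

{"op": "arm_command", "data": {
  "steps": [
    [[0, 0, 0, 0], [0, 0, 0, 0], [0, 0, 0, 0], [0, 0, 0, 0], [0, 0, 0, 0]]
  ],
  "grip": 255,
  "force": 50
}}

```text
t: 3.27
tcp_pos: [453.6, -84.7, 18.1]
tcp_rot: [3.139, 0.001, 1.611]
wrist_force: [-1.2, 0.2, 5.3]
gripper_width: 0.55
```

{"op": "arm_command", "data": {
  "steps": [
    [[0, 0, 0, 0], [0, 0, 0, 0], [0, 0, 0, 0], [0, 0, 0, 0], [0, 0, 0, 0]]
  ]
}}

```text
t: 3.68
tcp_pos: [453.6, -84.7, 18.1]
tcp_rot: [3.139, 0.001, 1.612]
wrist_force: [-0.5, 0.3, 5.9]
gripper_width: 0.55
```

{"op": "arm_command", "data": {
  "steps": [
    [[0, 0, -0.8, 0], [0, 0, -1.7, 0], [0, 0, -2, -0.1], [0, 0, -2, -0.12], [0, 0, -2, -0.12]]
  ]
}}

```text
t: 4.1
tcp_pos: [452.2, -84.3, 103.0]
tcp_rot: [-3.141, -0.0, 1.957]
wrist_force: [0.2, -0.3, -2.0]
gripper_width: 0.551
```

{"op": "arm_command", "data": {
  "steps": [
    [[0, 0, -2, -0.12], [0, 0, -1, -0.12], [0, 0, 0, -0.12], [0, 0, 0, -0.12], [0, 0, 0, -0.12]]
  ]
}}

```text
t: 4.52
tcp_pos: [452.3, -84.3, 132.5]
tcp_rot: [3.141, 0.001, 2.558]
wrist_force: [0.9, -0.5, -3.3]
gripper_width: 0.549
```

{"op": "arm_command", "data": {
  "steps": [
    [[0, 0, 0, -0.12], [0, 0, 0, -0.12], [0, 0, 0, -0.08], [0, 0, 0, 0]]
  ]
}}

```text
t: 4.85
tcp_pos: [452.2, -84.3, 132.1]
tcp_rot: [-3.142, -0.0, 2.873]
wrist_force: [-0.2, 0.3, -2.5]
gripper_width: 0.548
```

```bash
python3 go.py 401.5 346.8 110 2.873
```

```text
t 4.85 pos [452.2 -84.3 132.1] yaw 2.873 rot [-3.142 -0.   ] F [-0.2  0.3 -2.5] grip 0.548 q6 -1.51
cm now: [16.338 40.22   2.208]  turn -0.0  cm after turn: [16.333 40.222  2.208]
```

{"op": "arm_command", "data": {
  "steps": [
    [[0.8, 2.0, 0, 0], [1.2, 3.0, 0, 0], [1.2, 3.0, 0, 0], [1.2, 3.0, 0, 0], [1.2, 3.0, 0, 0]]
  ]
}}

```text
t: 5.27
tcp_pos: [435.4, 66.7, 132.1]
tcp_rot: [3.142, 0.0, 2.868]
wrist_force: [-0.2, 0.4, -2.8]
gripper_width: 0.552
```

{"op": "arm_command", "data": {
  "steps": [
    [[1.2, 3.0, 0, 0], [1.2, 3.0, 0, 0], [1.2, 3.0, 0, 0], [1.2, 3.0, 0, 0], [1.2, 3.0, 0, 0]]
  ]
}}

```text
t: 5.68
tcp_pos: [417.4, 227.5, 132.1]
tcp_rot: [-3.142, 0.0, 2.869]
wrist_force: [0.5, -0.4, -2.2]
gripper_width: 0.552
```

{"op": "arm_command", "data": {
  "steps": [
    [[1.2, 3.0, 0, 0], [1.2, 3.0, 0, 0], [1.2, 2.8, 0, 0], [1.13, 2.4, 0, 0], [0, 0, 0, 0]]
  ]
}}

```text
t: 6.1
tcp_pos: [402.0, 351.1, 132.1]
tcp_rot: [3.138, 0.0, 2.873]
wrist_force: [-0.2, 0.2, -3.3]
gripper_width: 0.549
```

```bash
python3 go.py 401.5 346.8 19 2.873
python3 - <<'E'
from h import *
p,d=look("top","1");q,_=look("scene","1")
cv2.imwrite("pics/v1.png",np.vstack([cv2.resize(p[160:280,120:220],(500,600)),])) 
cv2.imwrite("pics/v1.png",np.hstack([cv2.resize(p[160:280,120:220],(400,480)),cv2.resize(q[230:370,400:560],(400,350))[:480] if 0 else cv2.copyMakeBorder(cv2.resize(q[230:370,400:560],(400,350)),0,130,0,0,0)]))
E
```

```text
t 6.1 pos [402.  351.1 132.1] yaw 2.873 rot [3.138 0.   ] F [-0.2  0.2 -3.3] grip 0.549 q6 -0.61
cm now: [-0.067 -0.429 11.305]  turn -0.0  cm after turn: [-0.067 -0.429 11.305]
```

View pics/v1.png

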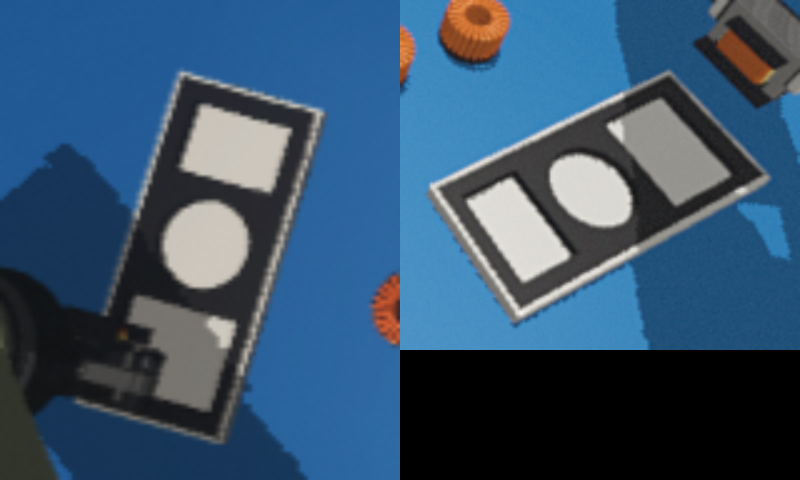

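The view shows the transformer held level over the three-tray, with its rectangle at the bottom left of the crop and all cut-outs still clear. Now I lower it.

{"op": "arm_command", "data": {
  "steps": [
    [[-0.07, -0.43, 1.5, 0], [0, 0, 3, 0], [0, 0, 3, 0], [0, 0, 2, 0], [0, 0, 1, 0]]
  ]
}}

```text
t: 6.62
tcp_pos: [400.5, 339.5, 24.4]
tcp_rot: [-3.137, -0.003, 2.869]
wrist_force: [0.2, -0.2, -2.8]
gripper_width: 0.551
```

{"op": "arm_command", "data": {
  "steps": [
    [[0, 0, 0.4, 0], [0, 0, 0.2, 0], [0, 0, 0.1, 0], [0, 0, 0, 0], [0, 0, 0, 0]]
  ]
}}

```text
t: 7.03
tcp_pos: [402.6, 342.7, 20.9]
tcp_rot: [3.14, 0.001, 2.872]
wrist_force: [0.6, -0.7, -3.0]
gripper_width: 0.551
```

```bash
python3 go.py 401.5 346.8 19 2.873
```

```text
t 7.03 pos [402.6 342.7  20.9] yaw 2.872 rot [3.14e+00 1.00e-03] F [ 0.6 -0.7 -3. ] grip 0.551 q6 -0.62
cm now: [0.217 0.37  0.189]  turn -0.001  cm after turn: [0.216 0.37  0.189]
```

{"op": "arm_command", "data": {
  "steps": [
    [[0.2, 0.37, 0, 0], [0, 0, 0.1, 0], [0, 0, 0.05, 0], [0, 0, 0.05, 0], [0, 0, 0, 0]]
  ]
}}

```text
t: 7.45
tcp_pos: [401.4, 347.2, 19.1]
tcp_rot: [3.14, 0.001, 2.872]
wrist_force: [-2.6, 1.6, 6.7]
gripper_width: 0.549
```

{"op": "arm_command", "data": {
  "steps": [
    [[0, 0, 0.05, 0], [0, 0, 0, 0], [0, 0, 0, 0]]
  ]
}}

```text
t: 7.7
tcp_pos: [401.4, 347.1, 19.1]
tcp_rot: [3.14, 0.001, 2.872]
wrist_force: [-2.3, -0.0, 11.1]
gripper_width: 0.55
```

{"op": "arm_command", "data": {
  "steps": [
    [[0, 0, 0, 0], [0, 0, 0, 0], [0, 0, 0, 0], [0, 0, 0, 0]]
  ],
  "grip": 50
}}

```text
t: 8.03
tcp_pos: [401.0, 346.3, 17.2]
tcp_rot: [-3.141, 0.0, 2.872]
wrist_force: [0.3, 1.2, 0.2]
gripper_width: 0.806
```

{"op": "arm_command", "data": {
  "steps": [
    [[0, 0, -1, 0], [0, 0, -2, 0], [0, 0, -3, 0.1], [0, 0, -3, 0.12], [0, 0, -2, 0.12]]
  ],
  "grip": 0
}}

```text
t: 8.45
tcp_pos: [401.8, 346.9, 130.5]
tcp_rot: [3.138, 0.001, 2.526]
wrist_force: [-0.2, 0.6, 0.2]
gripper_width: 0.994
```

{"op": "arm_command", "data": {
  "steps": [
    [[0, 0, 0, 0.12], [0, 0, 0, 0.12], [0, 0, 0, 0.12], [0, 0, 0, 0.12], [0, 0, 0, 0.12]]
  ]
}}

```text
t: 8.87
tcp_pos: [401.0, 346.3, 128.0]
tcp_rot: [3.141, -0.0, 1.926]
wrist_force: [0.5, 0.1, 0.3]
gripper_width: 0.998
```

{"op": "arm_command", "data": {
  "steps": [
    [[0, 0, 0, 0.12], [0, 0, 0, 0.12], [0, 0, 0, 0.12], [0, 0, 0, 0]]
  ]
}}

```text
t: 9.2
tcp_pos: [401.0, 346.3, 127.8]
tcp_rot: [3.141, -0.0, 1.57]
wrist_force: [0.6, 0.1, -0.0]
gripper_width: 0.998
```

```bash
python3 go.py 631.5 -76.2 120 1.57
```

```text
t 9.2 pos [401.  346.3 127.8] yaw 1.57 rot [ 3.141 -0.   ] F [ 0.6  0.1 -0. ] grip 0.998 q6 0.69
cm now: [-42.227  23.088   0.782]  turn -0.0  cm after turn: [-42.231  23.081   0.782]
```

{"op": "arm_command", "data": {
  "steps": [
    [[-2.8, 1.54, 0, 0], [-2.8, 1.54, 0, 0], [-2.8, 1.54, 0, 0], [-2.8, 1.54, 0, 0], [-2.8, 1.54, 0, 0]]
  ]
}}

```text
t: 9.62
tcp_pos: [478.7, 205.1, 127.8]
tcp_rot: [3.141, -0.0, 1.576]
wrist_force: [-0.8, 0.7, -0.1]
gripper_width: 1.0
```

{"op": "arm_command", "data": {
  "steps": [
    [[-2.8, 1.54, 0, 0], [-2.8, 1.54, 0, 0], [-2.8, 1.54, 0, 0], [-2.8, 1.54, 0, 0], [-2.8, 1.54, 0, 0]]
  ]
}}

```text
t: 10.03
tcp_pos: [555.8, 64.9, 127.8]
tcp_rot: [3.141, -0.0, 1.575]
wrist_force: [-0.0, 0.2, 0.3]
gripper_width: 0.999
```

{"op": "arm_command", "data": {
  "steps": [
    [[-2.8, 1.54, 0, 0], [-2.8, 1.54, 0, 0], [-2.8, 1.54, 0, 0], [-2.8, 1.54, 0, 0], [-2.9, 1.5, 0, 0]]
  ]
}}

```text
t: 10.45
tcp_pos: [632.6, -75.9, 127.7]
tcp_rot: [3.141, -0.0, 1.575]
wrist_force: [1.2, -0.3, -0.5]
gripper_width: 1.002
```

{"op": "arm_command", "data": {
  "steps": [
    [[0, 0, 0, 0], [0, 0, 0, 0]]
  ]
}}

```text
t: 10.62
tcp_pos: [632.4, -76.0, 127.2]
tcp_rot: [-3.142, -0.0, 1.572]
wrist_force: [-0.8, 0.5, 1.0]
gripper_width: 0.998
```

```bash
python3 go.py 631.5 -76.2 20 1.57
python3 - <<'E'
from h import *
p,d=look("top","2")
c=cv2.resize(p[165:275,130:210],(436,600),interpolation=cv2.INTER_CUBIC);cv2.imwrite("pics/v2.png",c)
E
```

```text
t 10.62 pos [632.4 -76.  127.2] yaw 1.572 rot [-3.142 -0.   ] F [-0.8  0.5  1. ] grip 0.998 q6 -0.14
cm now: [-0.017 -0.088 10.725]  turn 0.002  cm after turn: [-0.017 -0.088 10.725]
```

View pics/v2.png

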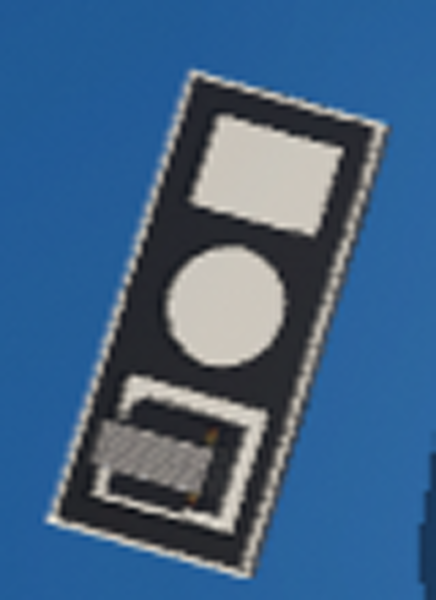

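The transformer sits in the rectangle (top view about (167,250)) with floor visible around it. Next is the capacitor.

{"op": "arm_command", "data": {
  "steps": [
    [[0, -0.09, 2, 0], [0, 0, 3, 0], [0, 0, 3, 0], [0, 0, 2, 0], [0, 0, 0.6, 0]]
  ]
}}

```text
t: 11.08
tcp_pos: [627.9, -72.6, 18.0]
tcp_rot: [-3.134, -0.001, 1.575]
wrist_force: [1.2, 0.7, -0.3]
gripper_width: 0.999
```

{"op": "arm_command", "data": {
  "steps": [
    [[0, 0, 0, 0], [0, 0, 0, 0], [0, 0, 0, 0], [0, 0, 0, 0], [0, 0, 0, 0]]
  ],
  "grip": 255,
  "force": 40
}}

```text
t: 11.5
tcp_pos: [632.2, -74.5, 23.3]
tcp_rot: [3.138, 0.0, 1.572]
wrist_force: [-0.2, 0.3, 5.4]
gripper_width: 0.399
```

{"op": "arm_command", "data": {
  "steps": [
    [[0, 0, 0, 0], [0, 0, 0, 0], [0, 0, 0, 0], [0, 0, 0, 0]]
  ]
}}

```text
t: 11.83
tcp_pos: [632.2, -74.5, 23.3]
tcp_rot: [3.138, 0.0, 1.572]
wrist_force: [-1.2, 1.6, 7.2]
gripper_width: 0.4
```

```bash
python3 go.py 631.5 -76.2 120 2.873
```

```text
t 11.83 pos [632.2 -74.5  23.3] yaw 1.572 rot [3.138 0.   ] F [-1.2  1.6  7.2] grip 0.4 q6 -0.14
cm now: [-0.173 -0.073 -9.67 ]  turn -1.301  cm after turn: [ 0.024 -0.186 -9.67 ]
```

{"op": "arm_command", "data": {
  "steps": [
    [[0, 0, -0.8, 0], [0, 0, -1.7, 0], [0, 0, -3, -0.1], [0, 0, -3, -0.12], [0, 0, -2, -0.12]]
  ]
}}

```text
t: 12.25
tcp_pos: [632.0, -74.7, 129.6]
tcp_rot: [3.138, 0.002, 1.918]
wrist_force: [0.1, -0.5, -0.5]
gripper_width: 0.398
```

{"op": "arm_command", "data": {
  "steps": [
    [[0, 0, 0, -0.12], [0, 0, 0, -0.12], [0, 0, 0, -0.12], [0, 0, 0, -0.12], [0, 0, 0, -0.12]]
  ]
}}

```text
t: 12.67
tcp_pos: [630.9, -74.6, 126.9]
tcp_rot: [-3.142, 0.0, 2.518]
wrist_force: [-0.1, -0.3, -0.7]
gripper_width: 0.393
```

{"op": "arm_command", "data": {
  "steps": [
    [[0, 0, 0, -0.12], [0, 0, 0, -0.12], [0, 0, 0, -0.12], [0, 0, 0, 0], [0, 0, 0, 0]]
  ]
}}

```text
t: 13.08
tcp_pos: [631.0, -74.5, 126.6]
tcp_rot: [-3.141, 0.0, 2.869]
wrist_force: [1.9, -0.9, -0.5]
gripper_width: 0.398
```

```bash
python3 go.py 466 329 120 2.873
```

```text
t 13.08 pos [631.  -74.5 126.6] yaw 2.869 rot [-3.141  0.   ] F [ 1.9 -0.9 -0.5] grip 0.398 q6 -1.43
cm now: [26.765 34.413  0.662]  turn -0.004  cm after turn: [26.616 34.528  0.662]
```

{"op": "arm_command", "data": {
  "steps": [
    [[1.9, 2.46, 0, 0], [1.9, 2.46, 0, 0], [1.9, 2.46, 0, 0], [1.9, 2.46, 0, 0], [1.9, 2.46, 0, 0]]
  ]
}}

```text
t: 13.5
tcp_pos: [571.6, 70.5, 126.5]
tcp_rot: [3.142, 0.0, 2.868]
wrist_force: [0.4, 0.4, -1.3]
gripper_width: 0.398
```

{"op": "arm_command", "data": {
  "steps": [
    [[1.9, 2.46, 0, 0], [1.9, 2.46, 0, 0], [1.9, 2.46, 0, 0], [1.9, 2.46, 0, 0], [1.9, 2.46, 0, 0]]
  ]
}}

```text
t: 13.92
tcp_pos: [512.8, 214.5, 126.6]
tcp_rot: [3.141, 0.0, 2.869]
wrist_force: [0.3, 1.3, -1.4]
gripper_width: 0.401
```

{"op": "arm_command", "data": {
  "steps": [
    [[1.9, 2.46, 0, 0], [1.9, 2.46, 0, 0], [1.9, 2.46, 0, 0], [2.0, 2.46, 0, 0], [0, 0, 0, 0]]
  ]
}}

```text
t: 14.33
tcp_pos: [463.7, 333.2, 126.6]
tcp_rot: [3.139, -0.001, 2.873]
wrist_force: [-0.3, 0.1, 0.4]
gripper_width: 0.397
```

{"op": "arm_command", "data": {
  "steps": [
    [[0, 0, 2, 0], [0, 0, 2.5, 0], [0, 0, 2.5, 0], [0, 0, 1.5, 0], [0, 0, 0, 0]]
  ]
}}

```text
t: 14.75
tcp_pos: [463.6, 326.8, 38.2]
tcp_rot: [-3.136, -0.004, 2.87]
wrist_force: [0.2, -0.2, -0.3]
gripper_width: 0.397
```

{"op": "arm_command", "data": {
  "steps": [
    [[0, 0, 0, 0], [0, 0, 0, 0]]
  ]
}}

```text
t: 14.92
tcp_pos: [466.5, 328.9, 42.4]
tcp_rot: [3.14, 0.001, 2.871]
wrist_force: [-0.2, -0.2, 0.3]
gripper_width: 0.396
```

```bash
python3 go.py 466 329 24.3 2.873
```

```text
t 14.92 pos [466.5 328.9  42.4] yaw 2.871 rot [3.14e+00 1.00e-03] F [-0.2 -0.2  0.3] grip 0.396 q6 -0.71
cm now: [ 0.053 -0.004  1.811]  turn -0.002  cm after turn: [ 0.053 -0.004  1.811]
```

Centred. I lower to contact.

{"op": "arm_command", "data": {
  "steps": [
    [[0, 0, 0.6, 0], [0, 0, 0.5, 0], [0, 0, 0.3, 0], [0, 0, 0.15, 0], [0, 0, 0, 0]]
  ]
}}

```text
t: 15.33
tcp_pos: [465.3, 328.5, 25.4]
tcp_rot: [-3.141, -0.0, 2.872]
wrist_force: [0.3, 0.2, -1.7]
gripper_width: 0.398
```

{"op": "arm_command", "data": {
  "steps": [
    [[0, 0, 0.1, 0], [0, 0, 0.05, 0], [0, 0, 0.05, 0], [0, 0, 0, 0], [0, 0, 0, 0]]
  ]
}}

```text
t: 15.75
tcp_pos: [465.7, 328.7, 24.3]
tcp_rot: [3.141, 0.0, 2.872]
wrist_force: [-2.4, -1.2, 4.1]
gripper_width: 0.401
```

{"op": "arm_command", "data": {
  "steps": [
    [[0, 0, 0.05, 0], [0, 0, 0, 0], [0, 0, 0, 0]]
  ]
}}

```text
t: 16.0
tcp_pos: [465.7, 328.7, 24.3]
tcp_rot: [3.141, 0.001, 2.872]
wrist_force: [-2.1, -1.1, 8.0]
gripper_width: 0.399
```

{"op": "arm_command", "data": {
  "steps": [
    [[0, 0, 0, 0], [0, 0, 0, 0], [0, 0, 0, 0], [0, 0, 0, 0]]
  ],
  "grip": 90
}}

```text
t: 16.33
tcp_pos: [465.5, 328.6, 23.0]
tcp_rot: [-3.141, -0.0, 2.872]
wrist_force: [-0.9, -0.2, -0.5]
gripper_width: 0.646
```

{"op": "arm_command", "data": {
  "steps": [
    [[0, 0, -1, 0], [0, 0, -2, 0], [0, 0, -3, 0], [0, 0, -3, 0], [0, 0, -2, 0]]
  ]
}}

```text
t: 16.75
tcp_pos: [466.5, 329.3, 136.7]
tcp_rot: [3.139, 0.003, 2.872]
wrist_force: [0.9, -0.2, 1.0]
gripper_width: 0.643
```

{"op": "arm_command", "data": {
  "steps": [
    [[0, 0, 0, 0.01], [0, 0, 0, 0]]
  ],
  "grip": 0
}}

```text
t: 16.92
tcp_pos: [466.1, 329.0, 134.9]
tcp_rot: [3.139, 0.002, 2.861]
wrist_force: [-0.2, -0.4, -0.4]
gripper_width: 0.906
```

```bash
python3 go.py 548.6 -32.6 130 2.862
```

```text
t 16.92 pos [466.1 329.  134.9] yaw 2.861 rot [3.139e+00 2.000e-03] F [-0.2 -0.4 -0.4] grip 0.906 q6 -0.7
cm now: [-17.926 -32.473   0.492]  turn -0.001  cm after turn: [-17.908 -32.483   0.492]
```

{"op": "arm_command", "data": {
  "steps": [
    [[-1.28, -2.32, 0, 0], [-1.28, -2.32, 0, 0], [-1.28, -2.32, 0, 0], [-1.28, -2.32, 0, 0], [-1.28, -2.32, 0, 0]]
  ]
}}

```text
t: 17.33
tcp_pos: [494.1, 198.0, 131.8]
tcp_rot: [-3.139, -0.003, 2.862]
wrist_force: [0.0, 0.0, -0.4]
gripper_width: 0.996
```

{"op": "arm_command", "data": {
  "steps": [
    [[-1.28, -2.32, 0, 0], [-1.28, -2.32, 0, 0], [-1.28, -2.32, 0, 0], [-1.28, -2.32, 0, 0], [-1.28, -2.32, 0, 0]]
  ]
}}

```text
t: 17.75
tcp_pos: [523.5, 68.9, 131.8]
tcp_rot: [-3.14, -0.003, 2.862]
wrist_force: [-0.3, 0.5, -0.3]
gripper_width: 1.003
```

{"op": "arm_command", "data": {
  "steps": [
    [[-1.28, -2.32, 0, 0], [-1.28, -2.32, 0, 0], [-1.28, -2.32, 0, 0], [-1.28, -2.32, 0, 0], [0, 0, 0, 0]]
  ]
}}

```text
t: 18.17
tcp_pos: [548.2, -36.8, 131.8]
tcp_rot: [-3.139, -0.001, 2.858]
wrist_force: [0.2, -1.1, 0.0]
gripper_width: 0.997
```

{"op": "arm_command", "data": {
  "steps": [
    [[0, 0, 1, 0], [0, 0, 0, 0], [0, 0, 0, 0]]
  ]
}}

```text
t: 18.42
tcp_pos: [546.7, -32.0, 121.7]
tcp_rot: [-3.141, -0.004, 2.863]
wrist_force: [-1.2, -0.2, 0.2]
gripper_width: 1.005
```

```bash
python3 go.py 548.6 -32.6 33 2.862
```

```text
t 18.42 pos [546.7 -32.  121.7] yaw 2.863 rot [-3.141 -0.004] F [-1.2 -0.2  0.2] grip 1.005 q6 -1.37
cm now: [-2.020e-01 -4.000e-03  8.867e+00]  turn 0.001  cm after turn: [-2.020e-01 -4.000e-03  8.867e+00]
```

{"op": "arm_command", "data": {
  "steps": [
    [[-0.15, 0, 1, 0], [0, 0, 2, 0], [0, 0, 2.5, 0], [0, 0, 2.3, 0], [0, 0, 1, 0]]
  ]
}}

```text
t: 18.83
tcp_pos: [547.4, -32.4, 32.2]
tcp_rot: [-3.141, -0.005, 2.863]
wrist_force: [-0.1, 0.5, -0.9]
gripper_width: 0.998
```

{"op": "arm_command", "data": {
  "steps": [
    [[0, 0, 0, 0], [0, 0, 0, 0], [0, 0, 0, 0], [0, 0, 0, 0], [0, 0, 0, 0]]
  ],
  "grip": 255,
  "force": 40
}}

```text
t: 19.25
tcp_pos: [550.8, -33.4, 36.8]
tcp_rot: [3.141, 0.003, 2.862]
wrist_force: [-0.0, 0.7, 3.4]
gripper_width: 0.483
```

{"op": "arm_command", "data": {
  "steps": [
    [[0, 0, 0, 0], [0, 0, 0, 0], [0, 0, 0, 0], [0, 0, 0, 0]]
  ]
}}

```text
t: 19.58
tcp_pos: [550.8, -33.5, 36.8]
tcp_rot: [3.141, 0.003, 2.862]
wrist_force: [-0.6, 0.1, 6.8]
gripper_width: 0.485
```

```bash
python3 go.py 548.6 -32.6 33 2.862
```

```text
t 19.58 pos [550.8 -33.5  36.8] yaw 2.862 rot [3.141e+00 3.000e-03] F [-0.6  0.1  6.8] grip 0.485 q6 -1.37
cm now: [0.233 0.022 0.376]  turn -0.0  cm after turn: [0.233 0.022 0.376]
```

{"op": "arm_command", "data": {
  "steps": [
    [[0, 0, -0.8, 0], [0, 0, -1.7, 0], [0, 0, -3, 0], [0, 0, -3, -0.01], [0, 0, -1, 0]]
  ]
}}

```text
t: 20.0
tcp_pos: [551.5, -33.7, 134.6]
tcp_rot: [3.14, 0.007, 2.872]
wrist_force: [0.0, 0.3, -0.9]
gripper_width: 0.484
```

{"op": "arm_command", "data": {
  "steps": [
    [[0, 0, 0, 0], [0, 0, 0, 0]]
  ]
}}

```text
t: 20.17
tcp_pos: [549.1, -33.5, 130.1]
tcp_rot: [-3.141, -0.0, 2.872]
wrist_force: [0.1, 0.1, -1.2]
gripper_width: 0.485
```

```bash
python3 go.py 525.2 312.7 120 2.873
```

```text
t 20.17 pos [549.1 -33.5 130.1] yaw 2.872 rot [-3.141 -0.   ] F [ 0.1  0.1 -1.2] grip 0.485 q6 -1.38
cm now: [11.533 32.725  1.012]  turn -0.001  cm after turn: [11.486 32.741  1.012]
```

{"op": "arm_command", "data": {
  "steps": [
    [[0.96, 2.73, 0, 0], [0.96, 2.73, 0, 0], [0.96, 2.73, 0, 0], [0.96, 2.73, 0, 0], [0.96, 2.73, 0, 0]]
  ]
}}

```text
t: 20.58
tcp_pos: [537.8, 111.8, 127.8]
tcp_rot: [-3.139, -0.004, 2.871]
wrist_force: [-0.6, -0.3, -0.3]
gripper_width: 0.481
```

{"op": "arm_command", "data": {
  "steps": [
    [[0.96, 2.73, 0, 0], [0.96, 2.73, 0, 0], [0.96, 2.73, 0, 0], [0.96, 2.73, 0, 0], [0.96, 2.73, 0, 0]]
  ]
}}

```text
t: 21.0
tcp_pos: [528.1, 256.0, 127.6]
tcp_rot: [-3.138, -0.004, 2.872]
wrist_force: [-0.2, 0.5, -0.2]
gripper_width: 0.484
```

{"op": "arm_command", "data": {
  "steps": [
    [[0.96, 2.73, 0, 0], [0.96, 2.73, 0, 0], [0, 0, 0, 0], [0, 0, 0, 0]]
  ]
}}

```text
t: 21.33
tcp_pos: [524.3, 313.6, 127.6]
tcp_rot: [-3.138, -0.003, 2.874]
wrist_force: [-0.0, 0.5, -1.5]
gripper_width: 0.484
```

{"op": "arm_command", "data": {
  "steps": [
    [[0, 0, 1.5, 0], [0, 0, 2.5, 0], [0, 0, 2, 0], [0, 0, 1, 0], [0, 0, 0, 0]]
  ]
}}

```text
t: 21.75
tcp_pos: [523.8, 310.7, 56.8]
tcp_rot: [-3.136, -0.005, 2.871]
wrist_force: [-0.2, -1.3, -0.5]
gripper_width: 0.487
```

{"op": "arm_command", "data": {
  "steps": [
    [[0, 0, 0, 0], [0, 0, 0, 0]]
  ]
}}

```text
t: 21.92
tcp_pos: [526.6, 312.9, 61.1]
tcp_rot: [3.141, 0.001, 2.871]
wrist_force: [0.1, 0.4, -0.3]
gripper_width: 0.486
```

```bash
python3 go.py 525.2 312.7 37.8 2.873
```

```text
t 21.92 pos [526.6 312.9  61.1] yaw 2.871 rot [3.141e+00 1.000e-03] F [ 0.1  0.4 -0.3] grip 0.486 q6 -0.78
cm now: [ 0.129 -0.056  2.334]  turn -0.002  cm after turn: [ 0.129 -0.056  2.334]
```

{"op": "arm_command", "data": {
  "steps": [
    [[0.1, 0, 0.8, 0], [0, 0, 0.7, 0], [0, 0, 0.4, 0], [0, 0, 0.2, 0], [0, 0, 0, 0]]
  ]
}}

```text
t: 22.33
tcp_pos: [524.5, 313.1, 38.6]
tcp_rot: [-3.141, -0.001, 2.872]
wrist_force: [-0.5, -0.1, -1.1]
gripper_width: 0.483
```

{"op": "arm_command", "data": {
  "steps": [
    [[0, 0, 0.1, 0], [0, 0, 0.05, 0], [0, 0, 0.05, 0], [0, 0, 0, 0], [0, 0, 0, 0]]
  ]
}}

```text
t: 22.75
tcp_pos: [525.0, 313.4, 37.8]
tcp_rot: [3.141, 0.001, 2.872]
wrist_force: [-0.7, 0.2, 4.2]
gripper_width: 0.482
```

{"op": "arm_command", "data": {
  "steps": [
    [[0, 0, 0.05, 0], [0, 0, 0, 0], [0, 0, 0, 0]]
  ]
}}

```text
t: 23.0
tcp_pos: [525.1, 313.4, 37.8]
tcp_rot: [3.141, 0.001, 2.872]
wrist_force: [-1.1, -0.8, 7.1]
gripper_width: 0.484
```

{"op": "arm_command", "data": {
  "steps": [
    [[0, 0, 0, 0], [0, 0, 0, 0], [0, 0, 0, 0], [0, 0, 0, 0]]
  ],
  "grip": 70
}}

```text
t: 23.33
tcp_pos: [524.8, 313.2, 36.5]
tcp_rot: [-3.141, -0.0, 2.872]
wrist_force: [-0.0, -0.3, -0.1]
gripper_width: 0.726
```

{"op": "arm_command", "data": {
  "steps": [
    [[0, 0, -1, 0], [0, 0, -2, 0], [0, 0, -3, 0], [0, 0, -3, 0.12], [0, 0, -1, 0.12]]
  ]
}}

```text
t: 23.75
tcp_pos: [526.9, 314.5, 142.1]
tcp_rot: [3.135, 0.004, 2.626]
wrist_force: [1.6, 0.1, 0.5]
gripper_width: 0.724
```

{"op": "arm_command", "data": {
  "steps": [
    [[0, 0, 0, 0.12], [0, 0, 0, 0.12], [0, 0, 0, 0.12], [0, 0, 0, 0.12], [0, 0, 0, 0.12]]
  ],
  "grip": 0
}}

```text
t: 24.17
tcp_pos: [524.9, 313.3, 137.6]
tcp_rot: [3.141, 0.0, 2.026]
wrist_force: [-0.2, -0.4, -0.7]
gripper_width: 1.001
```

{"op": "arm_command", "data": {
  "steps": [
    [[0, 0, 0, 0.12], [0, 0, 0, 0.12], [0, 0, 0, 0.12], [0, 0, 0, 0.1], [0, 0, 0, 0]]
  ]
}}

```text
t: 24.58
tcp_pos: [524.9, 313.3, 137.4]
tcp_rot: [3.141, -0.0, 1.57]
wrist_force: [0.3, 0.0, 0.5]
gripper_width: 1.001
```

```bash
python3 go.py 626.5 18.2 120 1.57
```

```text
t 24.58 pos [524.9 313.3 137.4] yaw 1.57 rot [ 3.141 -0.   ] F [0.3 0.  0.5] grip 1.001 q6 0.52
cm now: [-29.508  10.171   1.742]  turn 0.0  cm after turn: [-29.505  10.179   1.742]
```

{"op": "arm_command", "data": {
  "steps": [
    [[-2.95, 1.02, 0, 0], [-2.95, 1.02, 0, 0], [-2.95, 1.02, 0, 0], [-2.95, 1.02, 0, 0], [-2.95, 1.02, 0, 0]]
  ]
}}

```text
t: 25.0
tcp_pos: [576.4, 164.6, 137.3]
tcp_rot: [3.141, -0.0, 1.575]
wrist_force: [0.9, 0.4, 0.7]
gripper_width: 1.0
```

{"op": "arm_command", "data": {
  "steps": [
    [[-2.95, 1.02, 0, 0], [-2.95, 1.02, 0, 0], [-2.95, 1.02, 0, 0], [-2.95, 1.02, 0, 0], [-2.95, 1.02, 0, 0]]
  ]
}}

```text
t: 25.42
tcp_pos: [627.5, 16.8, 137.3]
tcp_rot: [3.141, 0.0, 1.575]
wrist_force: [-0.1, 0.0, 0.0]
gripper_width: 0.998
```

{"op": "arm_command", "data": {
  "steps": [
    [[0, 0, 1.5, 0], [0, 0, 0, 0], [0, 0, 0, 0], [0, 0, 0, 0]]
  ]
}}

```text
t: 25.75
tcp_pos: [627.0, 19.1, 122.2]
tcp_rot: [3.142, -0.0, 1.574]
wrist_force: [0.4, 0.3, -0.3]
gripper_width: 1.003
```

```bash
python3 go.py 626.5 18.2 13 1.57;python3 - <<'E'
from h import *
p,d=look("top","3");q,_=look("scene","3")
cv2.imwrite("pics/v3.png",np.hstack([cv2.resize(p[165:275,130:210],(349,480),interpolation=cv2.INTER_CUBIC),cv2.resize(q[230:360,400:560],(443,480),interpolation=cv2.INTER_CUBIC)]))
E
```

```text
t 25.75 pos [627.   19.1 122.2] yaw 1.574 rot [ 3.142 -0.   ] F [ 0.4  0.3 -0.3] grip 1.003 q6 0.01
cm now: [-0.093 -0.053 10.924]  turn 0.004  cm after turn: [-0.093 -0.052 10.924]
```

View pics/v3.png

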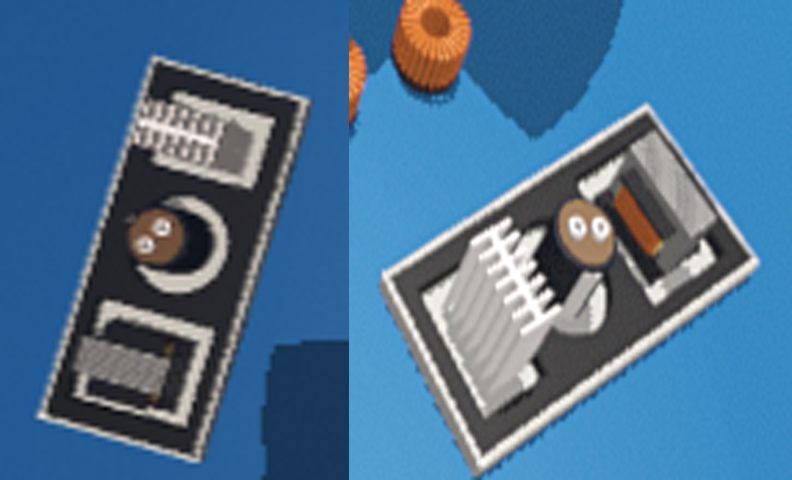

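Transformer, capacitor and tall heatsink all stand upright inside their own cut-outs. Choke next.

{"op": "arm_command", "data": {
  "steps": [
    [[-0.09, -0.05, 2, 0], [0, 0, 3, 0], [0, 0, 3, 0], [0, 0, 2, 0], [0, 0, 0.9, 0]]
  ]
}}

```text
t: 26.27
tcp_pos: [624.8, 18.4, 10.3]
tcp_rot: [-3.137, 0.0, 1.574]
wrist_force: [0.2, -0.0, -0.4]
gripper_width: 1.002
```

{"op": "arm_command", "data": {
  "steps": [
    [[0, 0, 0, 0], [0, 0, 0, 0], [0, 0, 0, 0], [0, 0, 0, 0], [0, 0, 0, 0]]
  ],
  "grip": 255,
  "force": 40
}}

```text
t: 26.68
tcp_pos: [628.2, 17.6, 15.0]
tcp_rot: [3.137, -0.0, 1.572]
wrist_force: [0.5, 0.9, 5.8]
gripper_width: 0.515
```

{"op": "arm_command", "data": {
  "steps": [
    [[0, 0, 0, 0], [0, 0, 0, 0], [0, 0, 0, 0], [0, 0, 0, 0]]
  ]
}}

```text
t: 27.02
tcp_pos: [628.2, 17.7, 15.0]
tcp_rot: [3.137, -0.0, 1.572]
wrist_force: [0.3, 1.3, 6.9]
gripper_width: 0.512
```

```bash
python3 go.py 430 -325.5 120 1.57
```

```text
t 27.02 pos [628.2  17.7  15. ] yaw 1.572 rot [ 3.137 -0.   ] F [0.3 1.3 6.9] grip 0.512 q6 0.01
cm now: [-34.296 -19.853 -10.5  ]  turn 0.002  cm after turn: [-34.331 -19.792 -10.5  ]
```

{"op": "arm_command", "data": {
  "steps": [
    [[0, 0, -0.8, 0], [0, 0, -1.7, 0], [0, 0, -3, 0], [0, 0, -3, 0], [0, 0, -2, 0]]
  ]
}}

```text
t: 27.43
tcp_pos: [627.4, 17.4, 121.0]
tcp_rot: [3.138, 0.0, 1.572]
wrist_force: [0.9, -0.4, -0.9]
gripper_width: 0.512
```

{"op": "arm_command", "data": {
  "steps": [
    [[-1.8, -1.03, 0, 0], [-2.65, -1.53, 0, 0], [-2.65, -1.53, 0, 0], [-2.65, -1.53, 0, 0], [-2.65, -1.53, 0, 0]]
  ]
}}

```text
t: 27.85
tcp_pos: [554.2, -107.6, 118.4]
tcp_rot: [3.141, 0.0, 1.572]
wrist_force: [-0.4, -0.6, -0.7]
gripper_width: 0.511
```

{"op": "arm_command", "data": {
  "steps": [
    [[-2.65, -1.53, 0, 0], [-2.65, -1.53, 0, 0], [-2.65, -1.53, 0, 0], [-2.65, -1.53, 0, 0], [-2.65, -1.53, 0, 0]]
  ]
}}

```text
t: 28.27
tcp_pos: [477.8, -240.3, 118.4]
tcp_rot: [3.141, 0.0, 1.572]
wrist_force: [0.7, -0.3, -2.1]
gripper_width: 0.506
```

{"op": "arm_command", "data": {
  "steps": [
    [[-2.65, -1.53, 0, 0], [-2.65, -1.53, 0, 0], [-0.7, -0.46, 0, 0], [0, 0, 0, 0], [0, 0, 0, 0]]
  ]
}}

```text
t: 28.68
tcp_pos: [443.7, -299.0, 118.1]
tcp_rot: [3.141, -0.0, 1.57]
wrist_force: [0.0, 0.5, -1.7]
gripper_width: 0.509
```

```bash
python3 go.py 430 -325.5 36 1.57
```

```text
t 28.68 pos [ 443.7 -299.   118.1] yaw 1.57 rot [ 3.141 -0.   ] F [ 0.   0.5 -1.7] grip 0.509 q6 -0.61
cm now: [-2.648 -1.365  8.207]  turn 0.0  cm after turn: [-2.648 -1.364  8.207]
```

{"op": "arm_command", "data": {
  "steps": [
    [[-1.35, -0.68, 1, 0], [-1.3, -0.68, 2, 0], [0, 0, 2.5, 0], [0, 0, 1.7, 0], [0, 0, 1, 0]]
  ]
}}

```text
t: 29.1
tcp_pos: [430.0, -323.8, 34.0]
tcp_rot: [-3.139, -0.002, 1.573]
wrist_force: [-0.5, 0.3, -1.5]
gripper_width: 0.509
```

{"op": "arm_command", "data": {
  "steps": [
    [[0, 0, 0, 0], [0, 0, 0, 0]]
  ]
}}

```text
t: 29.27
tcp_pos: [430.9, -324.9, 35.9]
tcp_rot: [-3.141, -0.0, 1.573]
wrist_force: [0.3, 0.3, -1.0]
gripper_width: 0.512
```

```bash
python3 go.py 430 -325.5 16 1.57
```

```text
t 29.27 pos [ 430.9 -324.9   35.9] yaw 1.573 rot [-3.141 -0.   ] F [ 0.3  0.3 -1. ] grip 0.512 q6 -0.67
cm now: [-0.056 -0.091  1.99 ]  turn 0.003  cm after turn: [-0.056 -0.091  1.99 ]
```

{"op": "arm_command", "data": {
  "steps": [
    [[0, -0.05, 0.7, 0], [0, 0, 0.6, 0], [0, 0, 0.4, 0], [0, 0, 0.15, 0], [0, 0, 0, 0]]
  ]
}}

```text
t: 29.68
tcp_pos: [429.5, -325.6, 17.1]
tcp_rot: [-3.141, -0.0, 1.572]
wrist_force: [0.1, -1.1, -1.6]
gripper_width: 0.513
```

{"op": "arm_command", "data": {
  "steps": [
    [[0, 0, 0.1, 0], [0, 0, 0.05, 0], [0, 0, 0.05, 0], [0, 0, 0, 0], [0, 0, 0, 0]]
  ]
}}

```text
t: 30.1
tcp_pos: [429.8, -325.9, 16.0]
tcp_rot: [3.141, 0.001, 1.572]
wrist_force: [-1.4, 0.6, 5.6]
gripper_width: 0.514
```

{"op": "arm_command", "data": {
  "steps": [
    [[0, 0, 0.05, 0], [0, 0, 0, 0], [0, 0, 0, 0]]
  ]
}}

```text
t: 30.35
tcp_pos: [429.8, -325.9, 16.0]
tcp_rot: [3.141, 0.001, 1.572]
wrist_force: [-3.3, 1.7, 9.3]
gripper_width: 0.507
```

{"op": "arm_command", "data": {
  "steps": [
    [[0, 0, 0, 0], [0, 0, 0, 0], [0, 0, 0, 0], [0, 0, 0, 0]]
  ],
  "grip": 60
}}

```text
t: 30.68
tcp_pos: [429.7, -325.7, 14.6]
tcp_rot: [-3.141, -0.0, 1.572]
wrist_force: [-0.0, -0.1, 0.2]
gripper_width: 0.763
```

{"op": "arm_command", "data": {
  "steps": [
    [[0, 0, -1, 0], [0, 0, -2, 0], [0, 0, -3, 0.12], [0, 0, -3, 0.12], [0, 0, -1, 0.12]]
  ]
}}

```text
t: 31.1
tcp_pos: [431.6, -327.2, 119.5]
tcp_rot: [3.134, 0.002, 1.206]
wrist_force: [0.3, 0.5, -0.0]
gripper_width: 0.764
```

{"op": "arm_command", "data": {
  "steps": [
    [[0, 0, 0, 0.12], [0, 0, 0, 0.12], [0, 0, 0, 0.12], [0, 0, 0, 0.12], [0, 0, 0, 0.12]]
  ],
  "grip": 0
}}

```text
t: 31.52
tcp_pos: [429.7, -325.7, 115.5]
tcp_rot: [3.141, -0.0, 0.606]
wrist_force: [0.4, 1.1, -0.4]
gripper_width: 0.997
```

{"op": "arm_command", "data": {
  "steps": [
    [[0, 0, 0, 0.12], [0, 0, 0, 0.12], [0, 0, 0, 0.12], [0, 0, 0, 0.12], [0, 0, 0, 0.12]]
  ]
}}

```text
t: 31.93
tcp_pos: [429.7, -325.7, 115.4]
tcp_rot: [3.141, -0.0, 0.006]
wrist_force: [-0.3, -0.0, 0.2]
gripper_width: 0.998
```

{"op": "arm_command", "data": {
  "steps": [
    [[0, 0, 0, 0], [0, 0, 0, 0]]
  ]
}}

```text
t: 32.1
tcp_pos: [429.8, -325.7, 115.3]
tcp_rot: [3.141, -0.0, 0.015]
wrist_force: [0.9, 0.3, -0.4]
gripper_width: 1.004
```

```bash
python3 go.py 453.7 16 110 0
```

```text
t 32.1 pos [ 429.8 -325.7  115.3] yaw 0.015 rot [ 3.141 -0.   ] F [ 0.9  0.3 -0.4] grip 1.004 q6 0.89
cm now: [  2.9   -34.134   0.528]  turn 0.015  cm after turn: [  2.395 -34.173   0.528]
```

{"op": "arm_command", "data": {
  "steps": [
    [[0, 0, 0, 0.015], [0.2, -2.85, 0, 0], [0.2, -2.85, 0, 0], [0.2, -2.85, 0, 0], [0.2, -2.85, 0, 0]]
  ]
}}

```text
t: 32.52
tcp_pos: [437.9, -210.7, 114.9]
tcp_rot: [3.142, -0.0, -0.003]
wrist_force: [0.8, 0.5, 0.4]
gripper_width: 1.001
```

{"op": "arm_command", "data": {
  "steps": [
    [[0.2, -2.85, 0, 0], [0.2, -2.85, 0, 0], [0.2, -2.85, 0, 0], [0.2, -2.85, 0, 0], [0.2, -2.85, 0, 0]]
  ]
}}

```text
t: 32.93
tcp_pos: [448.5, -67.9, 115.1]
tcp_rot: [3.141, -0.0, -0.002]
wrist_force: [0.7, 0.5, 0.5]
gripper_width: 0.999
```

{"op": "arm_command", "data": {
  "steps": [
    [[0.2, -2.85, 0, 0], [0.2, -2.85, 0, 0], [0.2, -2.85, 0, 0], [0, 0, 0, 0], [0, 0, 0, 0]]
  ]
}}

```text
t: 33.35
tcp_pos: [454.8, 17.2, 114.9]
tcp_rot: [3.141, -0.0, 0.001]
wrist_force: [-0.0, 0.3, -0.6]
gripper_width: 1.0
```

```bash
python3 go.py 453.7 16 15 0;python3 - <<'E'
from h import *
p,d=look("top","4")
cv2.imwrite("pics/v4.png",cv2.resize(p[130:275,260:480],None,fx=3.5,fy=3.5,interpolation=cv2.INTER_CUBIC))
E
```

```text
t 33.35 pos [454.8  17.2 114.9] yaw 0.001 rot [ 3.141 -0.   ] F [-0.   0.3 -0.6] grip 1.0 q6 1.58
cm now: [-0.113  0.118  9.994]  turn 0.001  cm after turn: [-0.113  0.118  9.994]
```

View pics/v4.png

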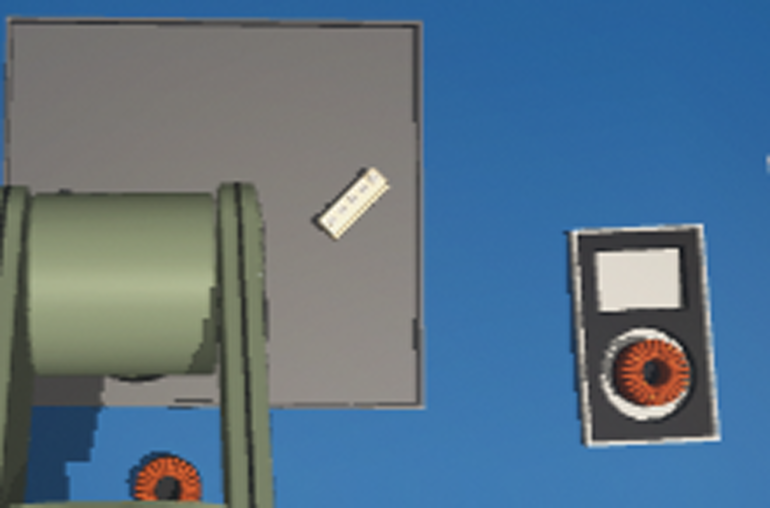

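The choke lies in the round cut-out of the two-tray (about (446,236)) and its slot is free. Now the short heatsink.

{"op": "arm_command", "data": {
  "steps": [
    [[-0.11, 0.12, 2, 0], [0, 0, 3, 0], [0, 0, 3, 0], [0, 0, 1.4, 0], [0, 0, 0.5, 0]]
  ]
}}

```text
t: 33.82
tcp_pos: [451.8, 13.7, 13.6]
tcp_rot: [3.141, 0.005, -0.005]
wrist_force: [-1.1, 0.1, 0.5]
gripper_width: 0.998
```

{"op": "arm_command", "data": {
  "steps": [
    [[0, 0, 0, 0], [0, 0, 0, 0], [0, 0, 0, 0], [0, 0, 0, 0], [0, 0, 0, 0]]
  ],
  "grip": 255,
  "force": 40
}}

```text
t: 34.23
tcp_pos: [454.9, 14.9, 17.2]
tcp_rot: [3.141, -0.003, -0.003]
wrist_force: [0.3, -1.0, 5.8]
gripper_width: 0.483
```

{"op": "arm_command", "data": {
  "steps": [
    [[0, 0, 0, 0], [0, 0, 0, 0], [0, 0, 0, 0], [0, 0, 0, 0]]
  ]
}}

```text
t: 34.57
tcp_pos: [454.9, 14.9, 17.1]
tcp_rot: [3.141, -0.003, -0.003]
wrist_force: [0.8, -1.1, 6.6]
gripper_width: 0.485
```

{"op": "arm_command", "data": {
  "steps": [
    [[0, 0, -0.8, 0], [0, 0, -1.7, 0], [0, 0, -3, 0], [0, 0, -3, 0], [0, 0, -1, -0.035]]
  ]
}}

```text
t: 34.98
tcp_pos: [455.7, 15.2, 115.0]
tcp_rot: [3.141, -0.007, 0.033]
wrist_force: [0.7, 0.1, -1.0]
gripper_width: 0.486
```

{"op": "arm_command", "data": {
  "steps": [
    [[0, 0, 0, 0], [0, 0, 0, 0]]
  ]
}}

```text
t: 35.15
tcp_pos: [453.6, 15.1, 111.4]
tcp_rot: [3.142, -0.001, 0.031]
wrist_force: [0.3, 0.0, 0.3]
gripper_width: 0.484
```

```bash
python3 go.py 495 -324 110 0.035
```

```text
t 35.15 pos [453.6  15.1 111.4] yaw 0.031 rot [ 3.142e+00 -1.000e-03] F [0.3 0.  0.3] grip 0.484 q6 1.55
cm now: [ 3.08  34.024  0.141]  turn -0.004  cm after turn: [ 2.951 34.035  0.141]
```

{"op": "arm_command", "data": {
  "steps": [
    [[0.24, 2.62, 0, 0], [0.24, 2.62, 0, 0], [0.24, 2.62, 0, 0], [0.24, 2.62, 0, 0], [0.24, 2.62, 0, 0]]
  ]
}}

```text
t: 35.57
tcp_pos: [468.6, -116.3, 109.2]
tcp_rot: [-3.141, 0.004, 0.031]
wrist_force: [0.6, 0.2, -1.1]
gripper_width: 0.485
```

{"op": "arm_command", "data": {
  "steps": [
    [[0.24, 2.62, 0, 0], [0.24, 2.62, 0, 0], [0.24, 2.62, 0, 0], [0.24, 2.62, 0, 0], [0.24, 2.62, 0, 0]]
  ]
}}

```text
t: 35.98
tcp_pos: [484.8, -246.8, 108.9]
tcp_rot: [-3.14, 0.003, 0.031]
wrist_force: [1.2, 0.2, -0.4]
gripper_width: 0.483
```

{"op": "arm_command", "data": {
  "steps": [
    [[0.24, 2.62, 0, 0], [0.24, 2.62, 0, 0], [0.24, 2.62, 0, 0], [0, 0, 0, 0], [0, 0, 0, 0]]
  ]
}}

```text
t: 36.4
tcp_pos: [494.7, -324.8, 108.7]
tcp_rot: [-3.139, 0.003, 0.029]
wrist_force: [-1.1, 1.0, 0.3]
gripper_width: 0.482
```

{"op": "arm_command", "data": {
  "steps": [
    [[0, 0, 1.5, 0], [0, 0, 2.5, 0], [0, 0, 2, 0], [0, 0, 1, 0], [0, 0, 0, 0]]
  ]
}}

```text
t: 36.82
tcp_pos: [493.6, -322.0, 37.8]
tcp_rot: [-3.137, 0.006, 0.032]
wrist_force: [-0.2, -1.0, -0.8]
gripper_width: 0.483
```

{"op": "arm_command", "data": {
  "steps": [
    [[0, 0, 0, 0], [0, 0, 0, 0]]
  ]
}}

```text
t: 36.98
tcp_pos: [496.3, -324.4, 41.7]
tcp_rot: [3.141, -0.001, 0.032]
wrist_force: [0.6, 0.3, -0.4]
gripper_width: 0.48
```

```bash
python3 go.py 495 -324 18.1 0.035
```

```text
t 36.98 pos [ 496.3 -324.4   41.7] yaw 0.032 rot [ 3.141e+00 -1.000e-03] F [ 0.6  0.3 -0.4] grip 0.48 q6 0.94
cm now: [-0.132 -0.045  2.362]  turn -0.003  cm after turn: [-0.132 -0.045  2.362]
```

{"op": "arm_command", "data": {
  "steps": [
    [[0, 0, 0.8, 0], [0, 0, 0.7, 0], [0, 0, 0.4, 0], [0, 0, 0.2, 0], [0, 0, 0, 0]]
  ]
}}

```text
t: 37.4
tcp_pos: [495.3, -324.2, 19.1]
tcp_rot: [-3.141, 0.001, 0.032]
wrist_force: [-0.0, 0.5, -0.6]
gripper_width: 0.484
```

{"op": "arm_command", "data": {
  "steps": [
    [[0, 0, 0.1, 0], [0, 0, 0.05, 0], [0, 0, 0.05, 0], [0, 0, 0, 0], [0, 0, 0, 0]]
  ]
}}

```text
t: 37.82
tcp_pos: [495.8, -324.6, 18.2]
tcp_rot: [3.141, -0.001, 0.032]
wrist_force: [-0.4, -0.3, 1.5]
gripper_width: 0.484
```

{"op": "arm_command", "data": {
  "steps": [
    [[0, 0, 0.05, 0], [0, 0, 0, 0], [0, 0, 0, 0]]
  ]
}}

```text
t: 38.07
tcp_pos: [495.9, -324.5, 18.2]
tcp_rot: [3.141, -0.001, 0.032]
wrist_force: [-1.4, 0.9, 5.6]
gripper_width: 0.488
```

Contact at the expected height. I release, lift and move back for a final look.

{"op": "arm_command", "data": {
  "steps": [
    [[0, 0, 0, 0], [0, 0, 0, 0], [0, 0, 0, 0], [0, 0, 0, 0]]
  ],
  "grip": 70
}}

```text
t: 38.4
tcp_pos: [495.7, -324.4, 17.1]
tcp_rot: [-3.142, 0.0, 0.032]
wrist_force: [-0.2, 0.1, 0.3]
gripper_width: 0.722
```

{"op": "arm_command", "data": {
  "steps": [
    [[0, 0, -1, 0], [0, 0, -2, 0], [0, 0, -3, 0], [0, 0, -3, 0], [0, 0, -3, 0]]
  ]
}}

```text
t: 38.82
tcp_pos: [495.5, -324.3, 139.1]
tcp_rot: [3.142, 0.0, 0.032]
wrist_force: [0.5, -0.3, -0.2]
gripper_width: 0.727
```

{"op": "arm_command", "data": {
  "steps": [
    [[0, 0, -3, 0], [-1, 3, -3, 0], [-1, 3, 0, 0], [-1, 3, 0, 0], [-1, 3, 0, 0]]
  ]
}}

```text
t: 39.23
tcp_pos: [459.7, -445.5, 197.9]
tcp_rot: [3.14, -0.002, 0.032]
wrist_force: [0.7, -0.1, 0.4]
gripper_width: 0.729
```

{"op": "arm_command", "data": {
  "steps": [
    [[-1, 3, 0, 0], [-1, 2, 0, 0], [0, 0, 0, 0], [0, 0, 0, 0], [0, 0, 0, 0]]
  ]
}}

```text
t: 39.65
tcp_pos: [441.6, -494.3, 196.2]
tcp_rot: [-3.141, -0.0, 0.032]
wrist_force: [-0.6, 0.4, 1.0]
gripper_width: 0.729
```

```bash
python3 go.py 495 -324 18.1 0.035;python3 - <<'E'
from h import *
p,d=look("top","5");q,_=look("scene","5")
W=cloud("top",d)
a=cv2.resize(p[130:280,130:480],(800,343),interpolation=cv2.INTER_CUBIC)
b=np.hstack([cv2.resize(q[70:220,200:380],(308,257),interpolation=cv2.INTER_CUBIC),cv2.resize(q[220:370,390:677],(492,257),interpolation=cv2.INTER_CUBIC)])
cv2.imwrite("pics/v5.png",np.vstack([a,b]))
E
```

```text
t 39.65 pos [ 441.6 -494.3  196.2] yaw 0.032 rot [-3.141 -0.   ] F [-0.6  0.4  1. ] grip 0.729 q6 0.68
cm now: [  5.876 -16.847  17.814]  turn -0.003  cm after turn: [  5.931 -16.828  17.814]
```

View pics/v5.png

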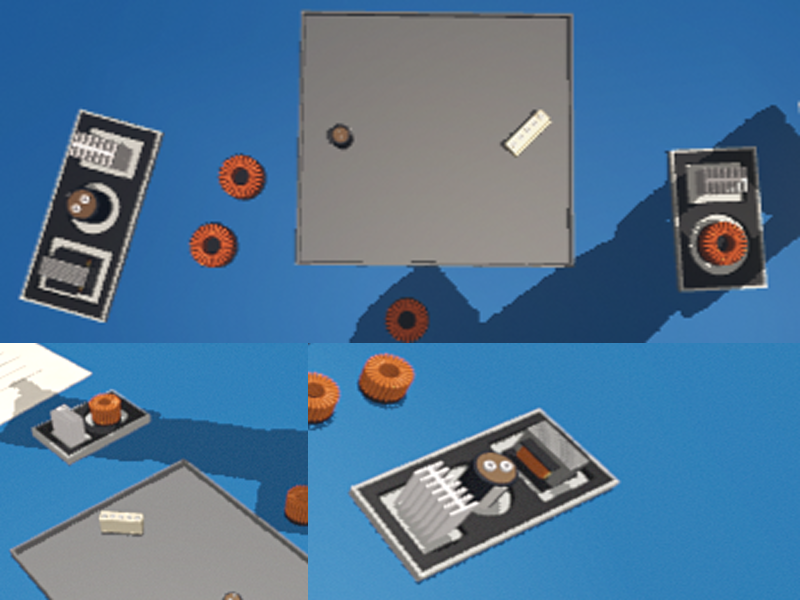

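All five parts stand upright in their own cut-outs. The small capacitor (279,189) and terminal block (361,187) are where they started, and the arm is clear. I hand it in.

```bash
python3 -c "
from cell import ticket;print(ticket.finish_job())"
```

```text
the job is handed in; nothing more can be done
None
```

Both kits are made up and the job is handed in at about 40 s on the robot's clock. The transformer, large capacitor and tall heatsink are in the three-tray, and the ring choke (the farthest one, from stock) and the short heatsink are in the two-tray. I placed them in the order listed and lowered each to floor contact, at most about 11 N at the wrist, before opening the gripper.

- **Final views:** the top and scene pictures show all five parts upright inside their own cut-outs, and the gripper clear of everything. The small capacitor and terminal block appear at their starting pixels, and the other chokes look undisturbed.
- **Heights:** the set-down heights matched the cut-out bottoms to within about 0.1 mm of what the grips predicted.
- **Checks that disagreed:** the two-tray's angle came out between 1.6° and about 2.5° depending on the method; I used 2°. The choke's position differed by about 3 mm between the two cameras. Neither showed a visible effect in the final pictures, and no check failed.

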